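# Return four bench tools to their outlines on the foam tiles

## Task

Put the chisel, the tape measure, the small dropper bottle and the marker back on the grey foam tiles, each neatly on the yellow outline that has its shape and turned as the outline shows (the marker may lie either way round), with the tape measure and the bottle standing upright. Leave the screw jar and the wood block where they are.

Things in the scene. Friction and masses are not known exactly. Their poses are not given: they have to be found in the camera images.
- chisel_center (a point): wood chisel lying flat: brown wooden handle 26 mm wide, 22 mm high, 110 mm long, then a steel blade 16 mm wide and 110 mm long, 9 mm clear of the surface; 220 mm in all, 0.14 kg. The point is in the handle, 11 mm above its underside, 45 mm from the middle of the length: grip here across x. +y points to the handle's butt, -y to the blade's edge.
- tape_measure_center (a point): yellow and black pocket tape measure standing upright: body 32 mm thick (x), 68 mm long (y), 62 mm tall, 0.23 kg; a low hook tongue 20 mm wide, at most 12 mm high, sticks out 20 mm beyond the body at the -y end. The point is the centre of the body (without the tongue), 31 mm above its underside. z up; grip across x.
- oil_bottle_center (a point): small brown glass bottle with black dropper cap, standing: body 33 mm in diameter up to about 62 mm height, cap 24 mm in diameter to 77 mm, dropper bulb to 102 mm, 0.07 kg. The point is on its axis, 51 mm above its underside; z up. Grip the body from above at about this height or a little higher.
- marker_center (a point): blue felt marker with a dark cap lying flat: 17 mm wide (x), 139 mm long (y), 17 mm high, 0.018 kg; it does not roll. The point is its centre, 8.5 mm above its underside.
- tile_chisel: fixed grey foam tile, 74 x 240 x 8 mm (x, y, z), side by side with the others in any order; painted on top, a yellow chisel shape 224 mm long: front half wide (30 mm, handle), back half narrow (20 mm, blade). Origin: middle of its underside; +y to its front end, roughly towards the robot. The chisel's +y belongs along the tile's +y, its grip point at x = 0, y = +45 mm.
- tile_tape_measure: fixed grey foam tile, 74 x 240 x 8 mm (x, y, z), side by side with the others in any order; painted on top, a yellow rectangle 37 x 72 mm for the body and a narrower tongue (24 x 21 mm) at its back end. Origin: middle of its underside; +y to its front end, roughly towards the robot. The middle of the body rectangle lies at +45 mm in y, x = 0, and the tape measure's +y belongs along the tile's +y.
- tile_oil_bottle: fixed grey foam tile, 74 x 240 x 8 mm (x, y, z), side by side with the others in any order; painted on top, a yellow disc 38 mm in diameter. Origin: middle of its underside; +y to its front end, roughly towards the robot. Its middle lies at +45 mm in y from the tile's origin, x = 0.
- tile_marker: fixed grey foam tile, 74 x 240 x 8 mm (x, y, z), side by side with the others in any order; painted on top, a yellow plain narrow bar with round ends, 20 x 144 mm, along y. Origin: middle of its underside; +y to its front end, roughly towards the robot. Its middle lies at +45 mm in y from the tile's origin, x = 0.
- screw_jar: bystander: loose clear jar with a red lid, 62 mm in diameter, 86 mm high; origin at the centre of its underside. To be left alone.
- wood_block: bystander: loose pale softwood offcut 40 x 120 x 32 mm high; origin at the centre of its underside, long side along its y. To be left alone.
Mind the look-alikes: they are no part of the job. Of the things that look like the part that bears oil_bottle_center, the smallest one is meant.

How it is judged:
By the outcome, as a careful person would: the job done as asked, in the order asked, and still so for the second after the job is handed in, with the robot touching nothing.
It also fails if it takes over 120 s, if anything falls off the work surface, if the arm or the gripper's body presses on something with over 40 N, if the wrist force passes 120 N, or if a joint passes its speed limit or range.

## Robot

A 7-joint arm with a two-finger parallel gripper is mounted at the origin on the work surface; the furniture and walls round the work are solid. World frame = base frame: x ahead of the robot, y to its left, z up, the work surface at z = 0. Lengths are in m, angles in rad, forces in N, time in s.
With the tool pointing down it reaches from about 0.4 to 0.85 m from the base axis. Payload 10.4 kg.
Tool frame: the origin (TCP) lies on the centre line of the jaws, within the pads' length; the fingertips stand 14 mm ahead of it and the grasp point (between the pads) lies 5 mm behind it (r.tip_extent is the distance from the TCP to the fingertips, in m); z points along the fingers, y is the line along which they close (so a half turn about z gives the same grasp; the last joint's range is limited). The gripper opens to 85 mm and grips with 20 to 120 N. Pads are 22 mm wide; open, the fingers measure 114 mm over their backs; the gripper's body (76 mm by 85 mm) begins 54 mm behind the grasp point. The pads swing forward as they close: fully open they stand 13 mm farther back than shut.
Start: joints at [1.247, 0.332, -0.065, 1.46, 0.022, 1.35, -0.088], TCP at [0.185, -0.597, 0.245] pointing down, gripper open.
Joint ranges: [-2.6, 2.6], [-0.5, 2.12], [-1.47, 1.34], [0.16, 2.42], [-1.27, 4.41], [0.06, 2.06], [-2.6, 2.6]. Speed limits (rad/s): [2.22, 2.22, 2.79, 2.79, 3.14, 3.14, 3.14].

## Interface

Orientations are given as a unit quaternion [w, x, y, z].
In Python, from workcell import r, viewer gives the robot as it stands.
- The arm moves only by the tool carry_out, never from a script. Its arguments are lists of equal length, an entry for each row: "dr": the turn, a rotation vector about the tool's x, y, z in rad, a list of three; "delta_pos": the shift along the tool's x, y, z in cm, a list of three; "fingers": the finger opening in cm, from 0 to 8.54. In form: {"dr": [[rx, ry, rz], ...], "delta_pos": [[dx, dy, dz], ...], "fingers": [fingers, ...]}. A call has 1 to 10 rows; each row is the pose to reach, as a shift and turn from the pose commanded when the call began, along the tool's axes at that moment; what a row does not reach only later rows make up. A row lasts 1/8 s, in which the tool goes at most 62.5 mm and 10.7 degrees, less where a joint would pass 70% of its speed; a pose out of reach is approached as far as the arm can. A call with a gripper value outside its range is refused whole. The fingers move at their own pace and stop on an object; "newtons" is the grip in N (left out, the last holds). Time passes only in rows, so rows that repeat a pose let the fingers close. It gives the time, the measured TCP pose, the force, the opening and the grip force at its end, in the units of the state.
- r.get_state(): the state, without advancing time (a new reading comes with each control period).
- viewer.camera(name): name is "scene" or "top" or "wrist"; returns a dict with "color" (384x512x3 uint8, red, green, blue), "fx", "fy", "cx", "cy" (pixels), "k1" (the pictures are not rectified: a ray, as slopes to the right and down, at radius r is drawn at 1 + k1 r^2 times it, then the intrinsics apply), "origin" and "attitude" of the camera in the world; the wrist camera has in their place "tool_from_camera" (4x4, takes a point from camera to tool coordinates, whose origin is the TCP and whose axes are the flange's). Camera axes: x right, y down, z forward; pixel columns grow to the right and rows downward; lengths in m; the calibration is good to about 2 mm. A picture is of the moment at which its call begins: read the wrist's pose just before it. There is no depth.
- r.hand_in(): hands the job in; it is judged then, once.
The state is a dict: "time_s": time; "joint_positions": joint angles; "qvel": joint speeds; "joint_efforts": joint torques, N m; "ee_pos": TCP position; "tool_rot": TCP orientation; "force": force on the tool from outside, world axes, zero at the start; "wrist_torque": the same for the moment, N m; "gripper_width": finger opening in m; "finger_force": force on a finger pad.
Only numpy, scipy, OpenCV 4.12 (cv2) and the standard library are available. Lean on these libraries where they do the work, as an engineer would, in place of code of your own. Each camera call takes 0.05 s, during which the arm holds its last target. There are 200 camera calls.

## Working session

There is one attempt and no reset: what is moved stays moved. The work goes in short steps, Python scripts to look and compute and a tool call to move; the robot and the scene stay as the last step left them, time stands still between calls to the robot, and variables do not carry over. Pictures are saved under pics/ and viewed, at most 14 in all, crops included, and the job is handed in when it is done.

Besides the shell and the picture viewer there is one more tool, called after "Call:" as name(argument=value, ...) on one line, values as JSON. carry_out: Moves the arm, as the interface text tells. Its arguments: {"type":"object","properties":{"dr":{"type":"array"},"delta_pos":{"type":"array"},"fingers":{"type":"array"},"newtons":{"type":"number"}},"required":["dr","delta_pos","fingers"]}

```bash
mkdir -p pics; ls; python3 - <<'E'
from workcell import r, viewer
import cv2, numpy as np
s=r.get_state(); print({k:np.round(s[k],3) for k in ('time_s','ee_pos','tool_rot','gripper_width','force')}, r.tip_extent)
for n in ('top','scene'):
    c=viewer.camera(n); cv2.imwrite(f'pics/{n}0.png',cv2.resize(c['color'][:,:,::-1],None,fx=1.5,fy=1.5,interpolation=cv2.INTER_CUBIC))
    print(n,{k:np.round(v,4).tolist() for k,v in c.items() if k!='color'})
c=viewer.camera('wrist'); print(c['tool_from_camera'])
E
```

```text
pics
{'time_s': np.float64(0.0), 'ee_pos': array([ 0.185, -0.597,  0.245]), 'tool_rot': array([-0.001,  0.989,  0.15 , -0.   ]), 'gripper_width': np.float64(0.085), 'force': array([-0.255,  0.136,  0.757])} 0.014
top {'fx': 396.9448, 'fy': 396.9448, 'cx': 257.4095, 'cy': 190.0809, 'k1': 0.0048, 'origin': [0.4392, -0.0224, 1.4239], 'attitude': [0.0374, -0.6964, 0.716, -0.032]}
scene {'fx': 442.3534, 'fy': 442.3534, 'cx': 251.9485, 'cy': 191.0926, 'k1': -0.1367, 'origin': [-0.2549, 0.8099, 0.7083], 'attitude': [0.1899, -0.33, 0.7917, -0.4778]}
[[-2.54818635e-04 -9.62662158e-01 -2.70705567e-01  6.73060915e-02]
 [ 9.99999619e-01 -4.71446596e-04  7.35209334e-04  1.08171290e-03]
 [-8.35381423e-04 -2.70705276e-01  9.62661911e-01 -1.28550077e-01]
 [ 0.00000000e+00  0.00000000e+00  0.00000000e+00  1.00000000e+00]]
```

View pics/top0.png

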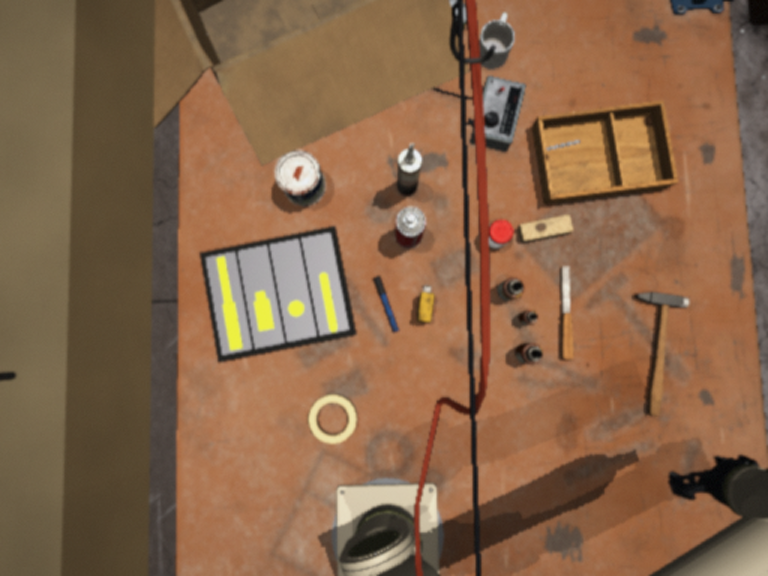

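View pics/scene0.png

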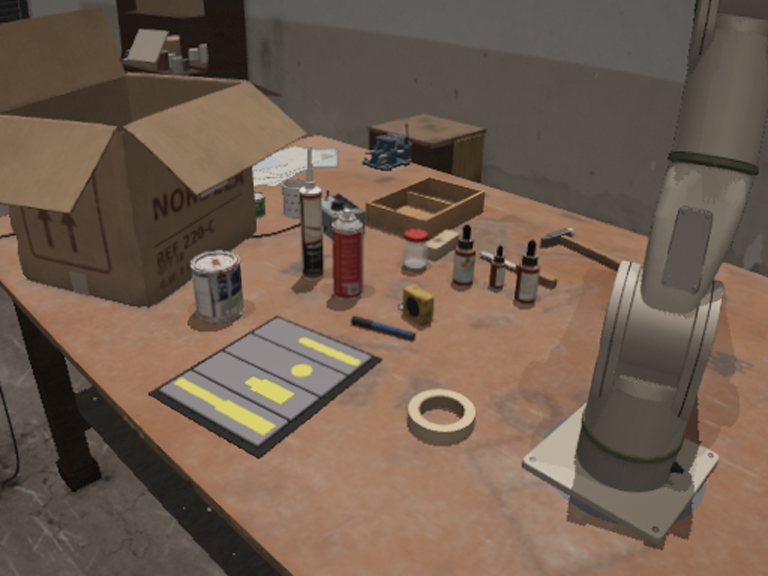

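Top view (1.5× picture px): yellow outlines are the chisel at (230,303), tape at (263,312), disc at (296,308) and marker bar at (328,302). The chisel is at (566,312) with its handle toward the robot. The tape is at (427,305), the marker at (387,304), and the smallest bottle is the middle one at (527,317).

```bash
cat > h.py <<'E'
from workcell import r, viewer
import cv2, numpy as np
from scipy.spatial.transform import Rotation as R
def rot(q): return R.from_quat(np.roll(q,-1))
def cam(name):
    s=r.get_state(); c=viewer.camera(name)
    if name=='wrist':
        M=rot(s['tool_rot']).as_matrix(); T=c['tool_from_camera']
        c['A']=M@T[:3,:3]; c['o']=M@T[:3,3]+s['ee_pos']
    else: c['A']=rot(c['attitude']).as_matrix(); c['o']=np.array(c['origin'])
    return c
def toworld(c,uv,z):
    uv=np.atleast_2d(np.asarray(uv,float))
    d=(uv-[c['cx'],c['cy']])/[c['fx'],c['fy']]; p=d.copy()
    for _ in range(10): p=d/(1+c['k1']*(p**2).sum(1,keepdims=True))
    w=np.c_[p,np.ones(len(p))]@c['A'].T
    return (c['o']+w*((z-c['o'][2])/w[:,2:]))[:,:2]
def project(c,P):
    q=(np.atleast_2d(P)-c['o'])@c['A']; p=q[:,:2]/q[:,2:]
    return p*(1+c['k1']*(p**2).sum(1,keepdims=True))*[c['fx'],c['fy']]+[c['cx'],c['cy']]
def blobs(c,mask,z,box=None,amin=15):
    """contours of mask (optionally box u0,v0,u1,v1) cast on plane z -> (area px, rect centre, centroid, long,short mm, axis angle deg)"""
    m=mask.astype(np.uint8)
    if box is not None:
        k=np.zeros_like(m); k[box[1]:box[3],box[0]:box[2]]=1; m=m*k
    out=[]
    for k in cv2.findContours(m,cv2.RETR_EXTERNAL,cv2.CHAIN_APPROX_NONE)[0]:
        if len(k)<6 or cv2.contourArea(k)<amin: continue
        w=toworld(c,k[:,0,:],z); (cx,cy),(a,b),_=R_=cv2.minAreaRect((w*1000).astype(np.float32))
        bp=cv2.boxPoints(R_); e=bp[1]-bp[0]; f=bp[2]-bp[1]
        if np.hypot(*f)>np.hypot(*e): e=f
        M=cv2.moments((w*1000).astype(np.float32)[:,None,:])
        out.append((int(cv2.contourArea(k)),[round(float(cx),1),round(float(cy),1)],[round(M['m10']/M['m00'],1),round(M['m01']/M['m00'],1)],round(float(max(a,b)),1),round(float(min(a,b)),1),round(float(np.degrees(np.arctan2(e[1],e[0])))%180,1),k[:,0].mean(0).round().astype(int).tolist()))
    return out
def hsv(c): return [x.astype(int) for x in cv2.split(cv2.cvtColor(c['color'],cv2.COLOR_RGB2HSV))]
def delta(pos,yaw):
    """tool-down pose at pos (m) with tool x at angle yaw(deg) -> dr, cm from the present pose (half turn chosen nearest)"""
    s=r.get_state(); Q=rot(s['tool_rot']); best=None
    for y in (yaw,yaw+180):
        a=np.radians(y); X=[np.cos(a),np.sin(a),0]; Y=[np.sin(a),-np.cos(a),0]
        v=(Q.inv()*R.from_matrix(np.c_[X,Y,[0,0,-1]])).as_rotvec()
        if best is None or np.linalg.norm(v)<np.linalg.norm(best): best=v
    return best.round(3).tolist(), (Q.inv().apply(np.array(pos)-s['ee_pos'])*100).round(2).tolist()
def save(c,n,f=1.5): cv2.imwrite(f'pics/{n}.png',cv2.resize(c['color'][:,:,::-1],None,fx=f,fy=f,interpolation=cv2.INTER_CUBIC))
def st():
    s=r.get_state(); print({k:np.round(s[k],3).tolist() for k in ('time_s','ee_pos','tool_rot','joint_positions','gripper_width','finger_force','force')})
E
python3 - <<'E'
from h import *
c=cam('top'); H,S,V=hsv(c)
Y=(H>24)&(H<36)&(S>150)&(V>120)
print('yellow'); [print(b) for b in blobs(c,Y,.008,(130,140,245,245))]
print('tape'); [print(b) for b in blobs(c,(H>18)&(H<36)&(S>130)&(V>80),.06,(270,180,300,225))]
print('marker'); [print(b) for b in blobs(c,(H>95)&(H<130)&(S>60),.015,(240,175,272,230))]
print('chisel'); [print(b) for b in blobs(c,((H<22)&(S>150)&(V>150)),.02,(370,170,386,245))]
print(c['color'][215,372:384].tolist(),c['color'][190,372:384].tolist())
print('bottle'); [print(b) for b in blobs(c,V<60,.06,(325,175,365,250))]
f=lambda *p:((np.array(p)+.5)/1.5-.5)
for n,p,z in (('bot mid cap',(524,316),.09),('top',(510,286),.11),('low',(525,352),.11),('chis top',(566,266),.015),('chis butt',(567,358),.02),('block',(546,229),.03),('jar',(501,233),.08),('tapering',(332,419),.02),('can',(410,220),.1),('blackcan',(408,165),.1)): print(n,toworld(c,f(*p),z).round(3))
E
```

```text
yellow
(53, [531.5, 203.9], [530.9, 203.7], 28.8, 28.6, 88.4, [197, 205])
(174, [527.8, 282.5], [524.5, 282.0], 86.7, 32.3, 9.8, [175, 207])
(113, [542.6, 126.5], [543.3, 126.6], 135.9, 14.4, 9.8, [219, 201])
(294, [548.6, 365.6], [533.8, 363.1], 218.6, 25.8, 9.8, [152, 203])
tape
(148, [521.7, -102.1], [521.8, -101.5], 65.6, 31.0, 178.0, [283, 204])
marker
(53, [517.1, -16.6], [517.6, -16.7], 91.0, 11.2, 16.9, [259, 207])
chisel
(130, [446.2, -437.2], [443.9, -434.9], 98.4, 20.9, 176.8, [378, 224])
[[139, 93, 63], [92, 61, 41], [68, 47, 30], [114, 78, 47], [180, 122, 69], [199, 137, 78], [194, 131, 74], [187, 125, 70], [183, 124, 71], [171, 116, 72], [167, 111, 74], [167, 111, 74]] [[131, 94, 71], [90, 66, 51], [115, 102, 91], [196, 187, 173], [229, 224, 211], [232, 229, 218], [229, 224, 211], [208, 194, 178], [161, 136, 115], [141, 110, 87], [141, 112, 91], [143, 115, 94]]
bottle
(22, [405.8, -341.7], [407.6, -344.0], 34.0, 16.9, 88.5, [355, 236])
(31, [410.3, -311.2], [412.7, -311.6], 37.2, 20.4, 177.1, [347, 235])
(26, [489.3, -330.5], [489.5, -326.0], 37.6, 20.6, 87.2, [350, 212])
(30, [548.1, -279.1], [547.6, -279.6], 32.2, 18.6, 23.9, [335, 195])
(18, [564.0, -313.7], [564.3, -313.2], 19.7, 14.5, 132.6, [344, 190])
bot mid cap [[ 0.494 -0.32 ]]
top [[ 0.56  -0.288]]
low [[ 0.414 -0.313]]
chis top [[ 0.613 -0.442]]
chis butt [[ 0.396 -0.43 ]]
block [[ 0.7   -0.395]]
jar [[ 0.685 -0.279]]
tapering [[0.27  0.121]]
can [[ 0.717 -0.071]]
blackcan [[ 0.844 -0.071]]
```

```bash
python3 - <<'E'
from h import *
print(delta((.46,-.434,.2),177))
E
```

```text
([-0.001, 0.0, 0.353], [31.07, -7.39, 4.49])
```

Call:
carry_out(dr=[[0, 0, 0.18], [0, 0, 0.353], [0, 0, 0.353], [0, 0, 0.353], [0, 0, 0.353], [0, 0, 0.353], [0, 0, 0.353], [0, 0, 0.353]], delta_pos=[[5, -1, 0.5], [11, -2.5, 1.5], [16, -4, 2.5], [22, -5, 3.5], [27, -6.5, 4], [31.1, -7.4, 4.5], [31.1, -7.4, 4.5], [31.1, -7.4, 4.5]], fingers=[8.54, 8.54, 8.54, 8.54, 8.54, 8.54, 8.54, 8.54])

```text
time_s: 1.2
ee_pos: [0.4596, -0.4347, 0.2001]
tool_rot: [0.0, 1.0, -0.026, -0.0]
force: [0.3, -0.3, 0.4]
gripper_width: 0.0856
finger_force: 0.0
```

```bash
python3 - <<'E'
from h import *
st()
c=cam('wrist'); save(c,'w1'); H,S,V=hsv(c)
print('chisel handle'); [print(b) for b in blobs(c,((H<22)&(S>150)&(V>150)),.015,None,300)]
E
```

```text
{'time_s': 1.2, 'ee_pos': [0.46, -0.435, 0.2], 'tool_rot': [0.0, 1.0, -0.026, -0.0], 'joint_positions': [0.82, 0.381, -0.175, 1.493, 0.068, 1.273, -0.986], 'gripper_width': 0.086, 'finger_force': 0.0, 'force': [0.281, -0.263, 0.37]}
chisel handle
(1180, [347.4, -175.7], [353.4, -180.2], 86.6, 46.3, 141.6, [29, 278])
(1035, [344.5, -659.2], [341.8, -649.7], 100.1, 48.8, 167.6, [468, 268])
(366, [451.1, -675.1], [448.9, -677.0], 61.1, 11.8, 8.2, [507, 165])
(670, [506.6, -620.2], [506.8, -625.5], 49.5, 22.7, 72.0, [460, 109])
(22369, [389.2, -517.1], [392.1, -514.0], 268.8, 208.8, 170.0, [324, 220])
(1018, [539.5, -223.9], [541.9, -223.5], 46.9, 30.8, 59.5, [28, 95])
(3316, [571.2, -621.6], [573.5, -629.2], 92.6, 63.0, 93.1, [467, 35])
(6792, [576.4, -355.6], [568.2, -356.2], 155.1, 68.5, 39.3, [174, 55])
```

View pics/w1.png

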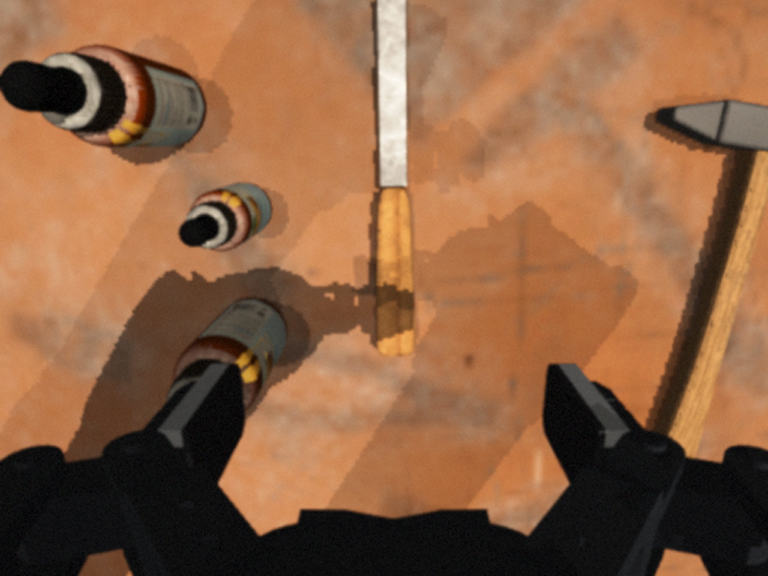

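The chisel handle runs from (395,187) to (396,355), with the blade upward. The small bottle has its bulb at about (197,233) and its base at about (262,200).

```bash
python3 - <<'E'
from h import *
c=cam('wrist')
f=lambda *p:((np.array(p)+.5)/1.5-.5)
for p in ((379,187),(411,187),(378,355),(414,355),(376,5),(407,5)): print(p,toworld(c,f(*p),.02 if p[1]>10 else .012).round(4))
print('bulb',toworld(c,f(197,233),.1).round(4),'base far edge',toworld(c,f(255,205),.03).round(4))
a=toworld(c,f(395,187),.02)[0];b=toworld(c,f(396,355),.02)[0]
d=(b-a)/np.linalg.norm(b-a); g=a+d*45; print(a,b,np.degrees(np.arctan2(*d[::-1])),g)
t=toworld(c,f(391.5,5),.012)[0]; print('axis via blade',np.degrees(np.arctan2(*(b-t)[::-1])))
E
```

```text
(379, 187) [[ 0.5007 -0.4307]]
(411, 187) [[ 0.4997 -0.4498]]
(378, 355) [[ 0.3921 -0.4233]]
(414, 355) [[ 0.3908 -0.4469]]
(376, 5) [[ 0.6035 -0.435 ]]
(407, 5) [[ 0.6026 -0.4526]]
bulb [[ 0.4916 -0.3484]] base far edge [[ 0.4954 -0.3576]]
[ 0.50020097 -0.44026074] [ 0.39148932 -0.43511733] 177.2912168973572 [-44.44951793   1.68642009]
axis via blade 177.64861835286388
```

```bash
python3 - <<'E'
from h import *
print(delta((.4553,-.4382,.016),177.4))
E
```

```text
([0.001, 0.0, -0.009], [-0.35, 0.29, 18.44])
```

Call:
carry_out(dr=[[0, 0, -0.009], [0, 0, -0.009], [0, 0, -0.009], [0, 0, -0.009], [0, 0, -0.009], [0, 0, -0.009], [0, 0, -0.009], [0, 0, -0.009], [0, 0, -0.009], [0, 0, -0.009]], delta_pos=[[-0.35, 0.3, 5], [-0.35, 0.3, 10], [-0.35, 0.3, 14], [-0.35, 0.3, 17], [-0.35, 0.3, 18.4], [-0.35, 0.3, 18.4], [-0.35, 0.3, 18.4], [-0.35, 0.3, 18.4], [-0.35, 0.3, 18.4], [-0.35, 0.3, 18.4]], fingers=[6, 6, 6, 6, 6, 1.5, 1.5, 1.5, 1.5, 1.5], newtons=50)

```text
time_s: 2.55
ee_pos: [0.4574, -0.4378, 0.0182]
tool_rot: [0.001, 1.0, -0.022, 0.001]
force: [-1.8, 0.2, 6.7]
gripper_width: 0.021
finger_force: 49.8
```

```bash
python3 - <<'E'
from h import *
st()
print(delta((.4553,-.4382,.30),177.4))
print(delta((.504,.358,.30),189.8))
E
```

```text
{'time_s': 2.55, 'ee_pos': [0.457, -0.438, 0.018], 'tool_rot': [0.001, 1.0, -0.022, 0.001], 'joint_positions': [0.818, 0.564, -0.164, 1.644, 0.108, 0.94, -0.999], 'gripper_width': 0.021, 'finger_force': 49.815, 'force': [-1.784, 0.248, 6.725]}
([0.002, -0.002, 0.002], [-0.16, 0.11, -28.18])
([0.002, -0.002, -0.214], [1.26, -79.65, -28.33])
```

Call:
carry_out(dr=[[0, 0, 0], [0, 0, 0], [0, 0, 0], [0, 0, 0], [0, 0, 0], [0, 0, 0], [0, 0, 0]], delta_pos=[[0, 0, -0.5], [0, 0, -3], [0, 0, -8], [0, 0, -13], [0, 0, -18], [0, 0, -18], [0, 0, -18]], fingers=[1.5, 1.5, 1.5, 1.5, 1.5, 1.5, 1.5])

```text
time_s: 3.42
ee_pos: [0.4564, -0.4366, 0.1958]
tool_rot: [-0.0, 1.0, -0.022, -0.0]
force: [0.3, 0.7, -2.2]
gripper_width: 0.0207
finger_force: 49.1
```

```bash
python3 - <<'E'
from h import *
st()
c=cam('wrist'); save(c,'w2',1)
print(delta((.504,.358,.20),189.8))
E
```

```text
{'time_s': 3.425, 'ee_pos': [0.456, -0.437, 0.196], 'tool_rot': [-0.0, 1.0, -0.022, -0.0], 'joint_positions': [0.827, 0.382, -0.176, 1.501, 0.069, 1.265, -0.971], 'gripper_width': 0.021, 'finger_force': 49.094, 'force': [0.343, 0.668, -2.219]}
([-0.001, 0.002, -0.214], [1.36, -79.58, -0.4])
```

View pics/w2.png

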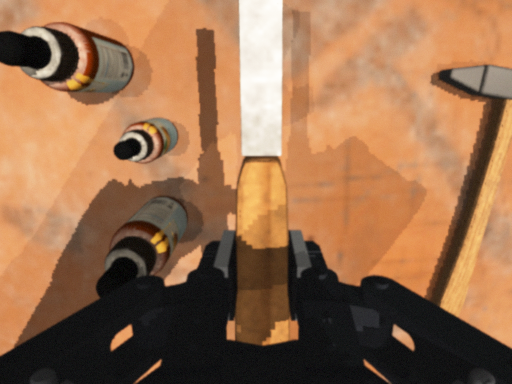

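The chisel is held squarely, with the handle and blade junction at (265,156) in the wrist picture.

Call:
carry_out(dr=[[0, 0, 0], [0, 0, 0], [0, 0, -0.02], [0, 0, -0.04], [0, 0, -0.06], [0, 0, -0.09], [0, 0, -0.12], [0, 0, -0.15], [0, 0, -0.18], [0, 0, -0.2]], delta_pos=[[0, 0, -5], [0, -4, -9], [0, -10, -10], [0, -16, -10], [0, -22, -10], [0, -28, -10], [0, -34, -10], [0, -40, -10], [0, -46, -10], [0, -52, -10]], fingers=[1.5, 1.5, 1.5, 1.5, 1.5, 1.5, 1.5, 1.5, 1.5, 1.5])

```text
time_s: 4.72
ee_pos: [0.4784, 0.0842, 0.295]
tool_rot: [0.0, 0.997, 0.079, -0.001]
force: [1.2, -0.6, -1.5]
gripper_width: 0.0208
finger_force: 49.4
```

```bash
python3 - <<'E'
from h import *
st()
print(delta((.504,.358,.22),189.8))
E
```

```text
{'time_s': 4.725, 'ee_pos': [0.478, 0.084, 0.295], 'tool_rot': [0.0, 0.997, 0.079, -0.001], 'joint_positions': [0.339, 0.036, -0.616, 1.709, 0.021, 1.405, -1.693], 'gripper_width': 0.021, 'finger_force': 49.388, 'force': [1.158, -0.58, -1.472]}
([-0.0, 0.002, -0.014], [6.84, -26.64, 7.49])
```

Call:
carry_out(dr=[[0, 0, -0.014], [0, 0, -0.014], [0, 0, -0.014], [0, 0, -0.014], [0, 0, -0.014], [0, 0, -0.014], [0, 0, -0.014], [0, 0, -0.014]], delta_pos=[[1.5, -6, 0], [3, -12, 2], [4.5, -17, 4], [6, -22, 6], [6.8, -26.6, 7.5], [6.8, -26.6, 7.5], [6.8, -26.6, 7.5], [6.8, -26.6, 7.5]], fingers=[1.5, 1.5, 1.5, 1.5, 1.5, 1.5, 1.5, 1.5])

```text
time_s: 5.72
ee_pos: [0.5054, 0.3545, 0.2213]
tool_rot: [0.0, 0.996, 0.084, 0.0]
force: [0.0, 0.1, -1.5]
gripper_width: 0.0213
finger_force: 49.5
```

```bash
python3 - <<'E'
from h import *
st()
c=cam('wrist'); save(c,'w3'); H,S,V=hsv(c)
[print(b) for b in blobs(c,(H>24)&(H<36)&(S>150)&(V>60),.008,None,100)]
E
```

```text
{'time_s': 5.725, 'ee_pos': [0.505, 0.354, 0.221], 'tool_rot': [0.0, 0.996, 0.084, 0.0], 'joint_positions': [-0.111, 0.429, -0.759, 1.484, 0.299, 1.347, -2.293], 'gripper_width': 0.021, 'finger_force': 49.522, 'force': [0.04, 0.066, -1.5]}
(915, [527.9, 199.7], [527.9, 199.7], 37.4, 36.2, 99.7, [410, 166])
(2806, [525.0, 279.0], [521.6, 278.5], 92.2, 37.1, 9.7, [336, 156])
(2091, [541.0, 122.0], [541.1, 121.9], 144.4, 19.8, 9.9, [482, 163])
```

View pics/w3.png

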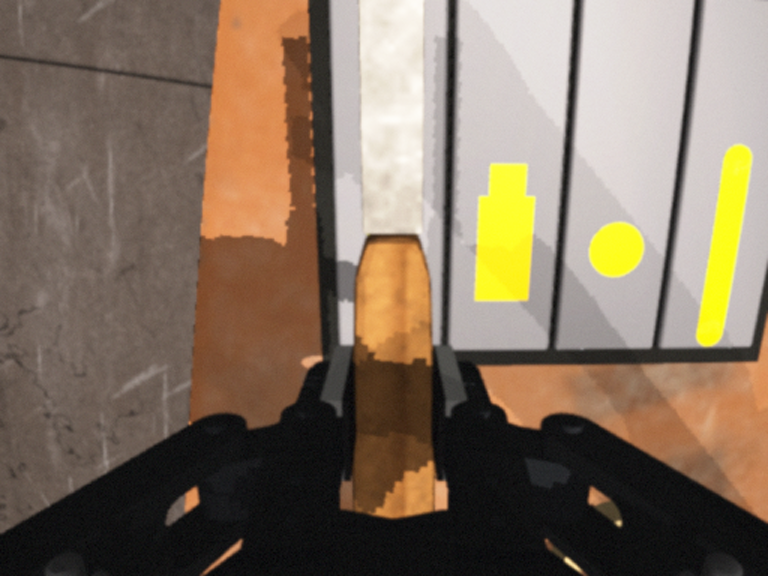

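The chisel is over its tile (junction at (392,236)). The tape outline is at (505,240), the disc at (616,249) and the marker bar at (723,245), all fully visible.

```bash
python3 - <<'E'
from h import *
s=r.get_state(); c=cam('wrist'); H,S,V=hsv(c)
f=lambda *p:((np.array(p)+.5)/1.5-.5)
z=s['ee_pos'][2]
Q=rot(s['tool_rot']).as_matrix()
for dz in (.0,.004):
  P={}
  for n,p in (('jl',(364,236)),('jr',(421,236)),('bl0',(359,5)),('br0',(424,5)),('hl',(355,345)),('hr',(434,345))):
    w=toworld(c,f(*p),z+dz-(.004 if n[0]=='b' else 0))[0]; P[n]=w
  J=(P['jl']+P['jr'])/2; B=(P['bl0']+P['br0'])/2; Hn=(P['hl']+P['hr'])/2
  loc=lambda w:(Q.T@np.r_[w-s['ee_pos'][:2],0])[:2].round(4)
  print(dz,'junction tool',loc(J),'blade',loc(B),'handle',loc(Hn),'widths',[np.linalg.norm(P[a]-P[b]).round(4) for a,b in (('jl','jr'),('bl0','br0'),('hl','hr'))])
# targets
u=-np.array([np.cos(np.radians(9.8)),np.sin(np.radians(9.8))]); print('u',u)
print(delta((.5015,.3547,.0262),189.8), s['ee_pos'])
c=cam('scene'); k=c['color'][200:330,60:330]; cv2.imwrite('pics/s1.png',cv2.resize(k[:,:,::-1],None,fx=2.9,fy=2.9,interpolation=cv2.INTER_CUBIC)); print(project(c,[s['ee_pos']]))
E
```

```text
0.0 junction tool [0.0441 0.0011] blade [0.0995 0.0009] handle [0.0141 0.0016] widths [np.float64(0.0146), np.float64(0.0155), np.float64(0.0215)]
0.004 junction tool [0.0448 0.0011] blade [0.0985 0.0009] handle [0.0158 0.0016] widths [np.float64(0.0141), np.float64(0.0151), np.float64(0.0208)]
u [-0.9854079 -0.1702095]
([0.001, -0.001, -0.002], [-0.4, -0.07, 19.54]) [0.50541077 0.35461527 0.22149334]
[[151.00140901 200.83127086]]
```

Call:
carry_out(dr=[[0, 0, 0], [0, 0, 0], [0, 0, 0], [0, 0, 0], [0, 0, 0], [0, 0, 0], [0, 0, 0]], delta_pos=[[-0.4, -0.18, 5], [-0.4, -0.18, 10], [-0.4, -0.18, 14], [-0.4, -0.18, 17], [-0.4, -0.18, 18.6], [-0.4, -0.18, 19.2], [-0.4, -0.18, 19.2]], fingers=[1.5, 1.5, 1.5, 1.5, 1.5, 1.5, 1.5])

```text
time_s: 6.75
ee_pos: [0.5011, 0.3573, 0.0302]
tool_rot: [-0.0, 0.996, 0.085, 0.001]
force: [0.2, 0.1, -2.3]
gripper_width: 0.0208
finger_force: 49.5
```

```bash
python3 - <<'E'
from h import *
st(); s=r.get_state()
print(delta((.5013,.3558,.0262),189.8))
E
```

```text
{'time_s': 6.75, 'ee_pos': [0.501, 0.357, 0.03], 'tool_rot': [-0.0, 0.996, 0.085, 0.001], 'joint_positions': [-0.171, 0.615, -0.681, 1.665, 0.441, 1.018, -2.398], 'gripper_width': 0.021, 'finger_force': 49.517, 'force': [0.165, 0.059, -2.321]}
([-0.0, -0.001, -0.0], [-0.0, 0.16, 0.4])
```

Call:
carry_out(dr=[[0, 0, 0], [0, 0, 0], [0, 0, 0], [0, 0, 0], [0, 0, 0], [0, 0, 0], [0, 0, 0], [0, 0, 0], [0, 0, 0]], delta_pos=[[0, 0.15, 0.25], [0, 0.15, 0.4], [0, 0.15, 0.4], [0, 0.15, 0.4], [0, 0.15, 0.4], [0, 0.15, -3], [0, 0.15, -9], [0, 0.15, -15], [0, 0.15, -18]], fingers=[1.5, 1.5, 1.5, 4, 6, 6, 6, 6, 6])

```text
time_s: 7.88
ee_pos: [0.5015, 0.3563, 0.2131]
tool_rot: [-0.001, 0.996, 0.085, 0.002]
force: [0.4, 0.6, -0.2]
gripper_width: 0.0597
finger_force: 0.0
```

```bash
python3 - <<'E'
from h import *
st()
c=cam('wrist'); save(c,'w4'); H,S,V=hsv(c)
[print(b) for b in blobs(c,(H>24)&(H<36)&(S>150)&(V>60),.008,None,30)]
print(delta((.51,-.095,.25),178))
E
```

```text
{'time_s': 7.875, 'ee_pos': [0.501, 0.356, 0.213], 'tool_rot': [-0.001, 0.996, 0.085, 0.002], 'joint_positions': [-0.108, 0.428, -0.764, 1.505, 0.302, 1.325, -2.3], 'gripper_width': 0.06, 'finger_force': 0.0, 'force': [0.417, 0.565, -0.24]}
(979, [528.1, 199.3], [528.0, 199.5], 37.5, 36.6, 15.8, [417, 165])
(2974, [525.2, 279.0], [521.6, 278.5], 92.7, 37.1, 9.7, [341, 155])
(2227, [541.0, 121.8], [541.0, 121.9], 144.1, 20.2, 9.6, [491, 163])
(385, [545.3, 351.4], [535.6, 349.2], 218.5, 6.8, 10.4, [273, 113])
([-0.004, -0.007, 0.206], [-6.89, 44.67, -3.58])
```

View pics/w4.png

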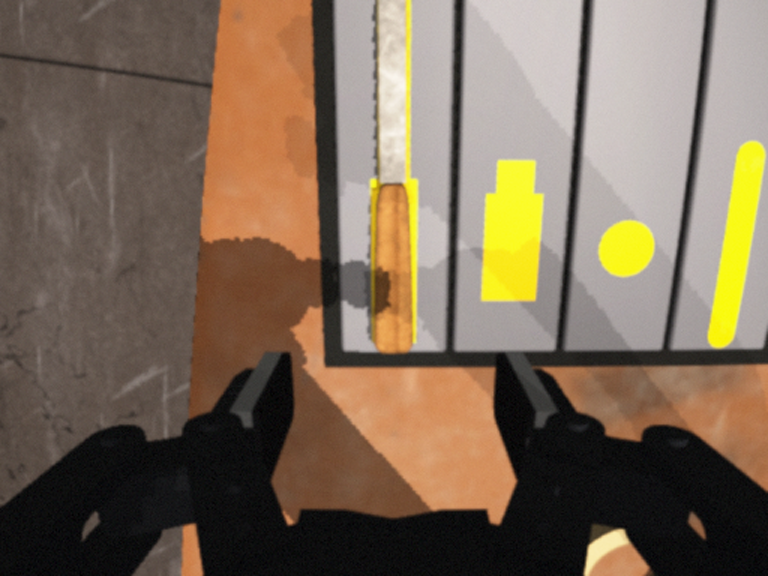

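The chisel lies inside its outline: junction at (394,184) against the outline's (394,180), with the difference mostly parallax. I'll check that numerically and go for the tape.

```bash
python3 - <<'E'
from h import *
c=cam('wrist')
f=lambda *p:((np.array(p)+.5)/1.5-.5)
for p,z in (((394,180),.008),((394,184),.026),((393,345),.008),((393,353),.02),((393,353),.026)): print(p,z,toworld(c,f(*p),z).round(4))
E
```

```text
(394, 180) 0.008 [[0.5464 0.3633]]
(394, 184) 0.026 [[0.5451 0.3631]]
(393, 345) 0.008 [[0.4328 0.3444]]
(393, 353) 0.02 [[0.4318 0.3442]]
(393, 353) 0.026 [[0.4343 0.3446]]
```

Call:
carry_out(dr=[[0, 0, 0.02], [0, 0, 0.05], [0, 0, 0.08], [0, 0, 0.11], [0, 0, 0.14], [0, 0, 0.17], [0, 0, 0.2], [0, 0, 0.206], [0, 0, 0.206], [0, 0, 0.206]], delta_pos=[[-1, 5, -3.5], [-2, 11, -3.5], [-3, 17, -3.5], [-4, 23, -3.5], [-5, 29, -3.5], [-6, 35, -3.5], [-6.5, 41, -3.5], [-6.9, 44.7, -3.5], [-6.9, 44.7, -3.5], [-6.9, 44.7, -3.5]], fingers=[6, 6, 6, 6, 6, 6, 6, 6, 6, 6])

```text
time_s: 9.22
ee_pos: [0.5086, -0.0958, 0.2438]
tool_rot: [-0.0, 1.0, -0.017, -0.0]
force: [-0.2, 1.3, -0.3]
gripper_width: 0.0602
finger_force: 0.0
```

```bash
python3 - <<'E'
from h import *
st()
c=cam('wrist'); save(c,'w5'); H,S,V=hsv(c)
for z in (.062,.031): [print(z,b) for b in blobs(c,(H>18)&(H<36)&(S>150)&(V>60),z,None,100)]
[print('m',b) for b in blobs(c,(H>95)&(H<130)&(S>80),.012,None,100)]
E
```

```text
{'time_s': 9.225, 'ee_pos': [0.509, -0.096, 0.244], 'tool_rot': [-0.0, 1.0, -0.017, -0.0], 'joint_positions': [0.576, 0.133, -0.517, 1.721, 0.067, 1.306, -1.559], 'gripper_width': 0.06, 'finger_force': 0.0, 'force': [-0.187, 1.34, -0.285]}
0.062 (255, [533.0, 149.5], [533.2, 150.3], 30.8, 11.6, 166.5, [4, 153])
0.062 (2282, [522.9, -104.3], [523.0, -104.4], 67.9, 31.4, 170.5, [269, 153])
0.062 (2041, [546.7, 92.9], [546.8, 92.8], 123.1, 17.0, 9.8, [57, 134])
0.031 (255, [528.7, 174.3], [528.9, 175.2], 33.9, 12.7, 166.5, [4, 153])
0.031 (2282, [517.6, -104.8], [517.7, -104.9], 74.7, 34.5, 170.5, [269, 153])
0.031 (2041, [543.7, 112.1], [543.8, 112.1], 135.4, 18.7, 9.8, [57, 134])
m (915, [513.0, -20.8], [513.7, -20.5], 93.6, 13.3, 18.1, [190, 156])
```

View pics/w5.png

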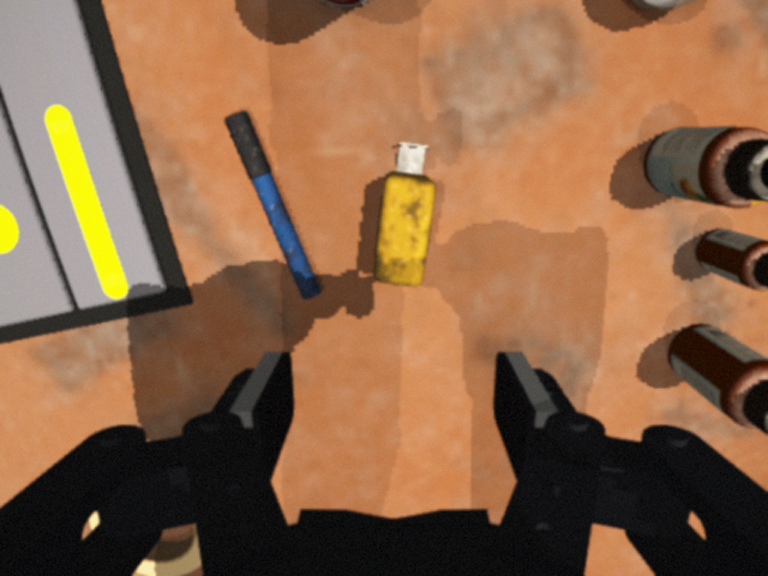

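The tape's top face is at (405,230) with its tongue upward at (411,158). The marker runs from (238,120) to (310,290), and the fingers will clear it.

```bash
python3 - <<'E'
from h import *
print(delta((.5225,-.1035,.030),170.5))
E
```

```text
([-0.0, 0.0, 0.132], [1.42, 0.78, 21.39])
```

Call:
carry_out(dr=[[0, 0, 0.13], [0, 0, 0.13], [0, 0, 0.13], [0, 0, 0.13], [0, 0, 0.13], [0, 0, 0.13], [0, 0, 0.13], [0, 0, 0.13], [0, 0, 0.13]], delta_pos=[[1.4, 0.8, 6], [1.4, 0.8, 12], [1.4, 0.8, 16], [1.4, 0.8, 19.5], [1.4, 0.8, 21.4], [1.4, 0.8, 21.4], [1.4, 0.8, 21.4], [1.4, 0.8, 21.4], [1.4, 0.8, 21.4]], fingers=[5.5, 5.5, 5.5, 5.5, 5.5, 5.5, 2.5, 2.5, 2.5], newtons=50)

```text
time_s: 10.4
ee_pos: [0.5237, -0.1051, 0.032]
tool_rot: [0.0, 0.997, -0.082, 0.001]
force: [-0.6, 2.3, 7.6]
gripper_width: 0.0316
finger_force: 50.7
```

Call:
carry_out(dr=[[0, 0, 0], [0, 0, 0], [0, 0, 0], [0, 0, 0], [0, 0, 0], [0, 0, 0]], delta_pos=[[0, 0, 0], [0, 0, -1], [0, 0, -7], [0, 0, -13], [0, 0, -17], [0, 0, -17]], fingers=[2.5, 2.5, 2.5, 2.5, 2.5, 2.5])

```text
time_s: 11.15
ee_pos: [0.524, -0.1055, 0.2042]
tool_rot: [0.001, 0.997, -0.083, 0.003]
force: [-0.7, 0.2, -3.2]
gripper_width: 0.0313
finger_force: 50.7
```

```bash
python3 - <<'E'
from h import *
st(); s=r.get_state()
c=cam('wrist'); save(c,'w6',1); H,S,V=hsv(c)
Q=rot(s['tool_rot']).as_matrix()
for b in blobs(c,(H>18)&(H<36)&(S>150)&(V>50),s['ee_pos'][2]+.032,None,100):
  print(b, (Q.T@np.r_[np.array(b[1])/1000-s['ee_pos'][:2],0])[:2].round(4))
print(delta((.515,.277,.23),189.8))
E
```

```text
{'time_s': 11.15, 'ee_pos': [0.524, -0.105, 0.204], 'tool_rot': [0.001, 0.997, -0.083, 0.003], 'joint_positions': [0.569, 0.195, -0.509, 1.74, 0.102, 1.226, -1.703], 'gripper_width': 0.031, 'finger_force': 50.725, 'force': [-0.689, 0.186, -3.171]}
(14202, [538.4, -109.6], [537.6, -109.3], 59.3, 30.1, 170.5, [262, 263]) [0.0149 0.0017]
(2193, [575.4, -44.9], [575.3, -45.0], 43.1, 6.0, 9.9, [33, 186]) [ 0.0408 -0.0682]
([0.001, -0.003, -0.336], [-7.06, -37.58, -2.87])
```

View pics/w6.png

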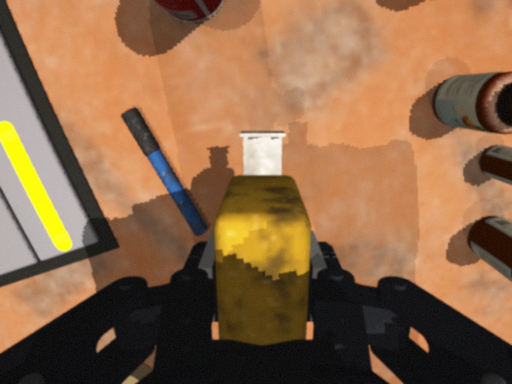

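The tape is held upright, with its tongue tip at (262,132) and its body base edge at (262,176).

```bash
python3 - <<'E'
from h import *
s=r.get_state(); c=cam('wrist'); Q=rot(s['tool_rot']).as_matrix(); b=s['ee_pos'][2]-.032
for p,h in (((262,131),.012),((262,131),.002),((262,176),.010),((262,203),.06)):
  print(p,h,(Q.T@np.r_[toworld(c,p,b+h)[0]-s['ee_pos'][:2],0])[:2].round(4))
E
```

```text
(262, 131) 0.012 [0.0525 0.0016]
(262, 131) 0.002 [0.0515 0.0016]
(262, 176) 0.01 [0.0319 0.0016]
(262, 203) 0.06 [0.0351 0.0015]
```

Call:
carry_out(dr=[[0, 0, -0.04], [0, 0, -0.08], [0, 0, -0.13], [0, 0, -0.18], [0, 0, -0.23], [0, 0, -0.28], [0, 0, -0.336], [0, 0, -0.336], [0, 0, -0.336], [0, 0, -0.336]], delta_pos=[[-1, -5, -2.8], [-2, -11, -2.8], [-3, -17, -2.8], [-4, -23, -2.8], [-5, -29, -2.8], [-6.5, -34, -2.8], [-7.1, -37.6, -2.8], [-7.1, -37.6, -2.8], [-7.1, -37.6, -2.8], [-7.1, -37.6, -2.8]], fingers=[2.5, 2.5, 2.5, 2.5, 2.5, 2.5, 2.5, 2.5, 2.5, 2.5])

```text
time_s: 12.5
ee_pos: [0.5146, 0.2758, 0.2277]
tool_rot: [0.001, 0.996, 0.084, -0.0]
force: [-0.4, 0.2, -2.4]
gripper_width: 0.0317
finger_force: 50.8
```

```bash
python3 - <<'E'
from h import *
st(); 
print(delta((.5155,.278,.042),189.8))
E
```

```text
{'time_s': 12.5, 'ee_pos': [0.515, 0.276, 0.228], 'tool_rot': [0.001, 0.996, 0.084, -0.0], 'joint_positions': [0.054, 0.348, -0.774, 1.566, 0.249, 1.33, -2.152], 'gripper_width': 0.032, 'finger_force': 50.764, 'force': [-0.439, 0.168, -2.38]}
([0.001, 0.001, -0.003], [0.15, -0.22, 18.57])
```

Call:
carry_out(dr=[[0, 0, 0], [0, 0, 0], [0, 0, 0], [0, 0, 0], [0, 0, 0], [0, 0, 0], [0, 0, 0]], delta_pos=[[0.2, -0.2, 5], [0.2, -0.2, 10], [0.2, -0.2, 14], [0.2, -0.2, 16.5], [0.2, -0.2, 17.8], [0.2, -0.2, 18], [0.2, -0.2, 18]], fingers=[2.5, 2.5, 2.5, 2.5, 2.5, 2.5, 2.5])

```text
time_s: 13.38
ee_pos: [0.5165, 0.2798, 0.0493]
tool_rot: [-0.0, 0.996, 0.085, 0.001]
force: [-0.4, -0.2, -2.4]
gripper_width: 0.0315
finger_force: 50.8
```

```bash
python3 - <<'E'
from h import *
st(); 
print(delta((.5159,.2787,.040),189.8))
E
```

```text
{'time_s': 13.375, 'ee_pos': [0.517, 0.28, 0.049], 'tool_rot': [-0.0, 0.996, 0.085, 0.001], 'joint_positions': [-0.015, 0.538, -0.701, 1.732, 0.4, 1.017, -2.26], 'gripper_width': 0.031, 'finger_force': 50.788, 'force': [-0.4, -0.153, -2.364]}
([-0.0, -0.001, -0.001], [-0.08, 0.1, 0.93])
```

Call:
carry_out(dr=[[0, 0, 0], [0, 0, 0], [0, 0, 0], [0, 0, 0], [0, 0, 0], [0, 0, 0], [0, 0, 0], [0, 0, 0], [0, 0, 0], [0, 0, 0]], delta_pos=[[-0.1, 0.1, 0.5], [-0.1, 0.1, 0.85], [-0.1, 0.1, 0.93], [-0.1, 0.1, 0.93], [-0.1, 0.1, 0.93], [-0.1, 0.1, 0.93], [-0.1, 0.1, -2], [-0.1, 0.1, -8], [-0.1, 0.1, -14], [-0.1, 0.1, -18]], fingers=[2.5, 2.5, 2.5, 2.5, 4.5, 5, 5, 5, 5, 5])

```text
time_s: 14.62
ee_pos: [0.5154, 0.279, 0.2312]
tool_rot: [-0.0, 0.996, 0.085, 0.001]
force: [-0.5, 0.6, -1.0]
gripper_width: 0.0506
finger_force: 0.0
```

```bash
python3 - <<'E'
from h import *
st()
c=cam('wrist'); save(c,'w7')
print(delta((.47,-.325,.27),170))
print(delta((.47,-.325,.27),177))
E
```

```text
{'time_s': 14.625, 'ee_pos': [0.515, 0.279, 0.231], 'tool_rot': [-0.0, 0.996, 0.085, 0.001], 'joint_positions': [0.054, 0.35, -0.78, 1.558, 0.251, 1.334, -2.154], 'gripper_width': 0.051, 'finger_force': 0.0, 'force': [-0.454, 0.573, -1.048]}
([-0.004, -0.007, 0.345], [-14.87, 58.83, -3.66])
([-0.003, -0.008, 0.223], [-14.87, 58.83, -3.66])
```

View pics/w7.png

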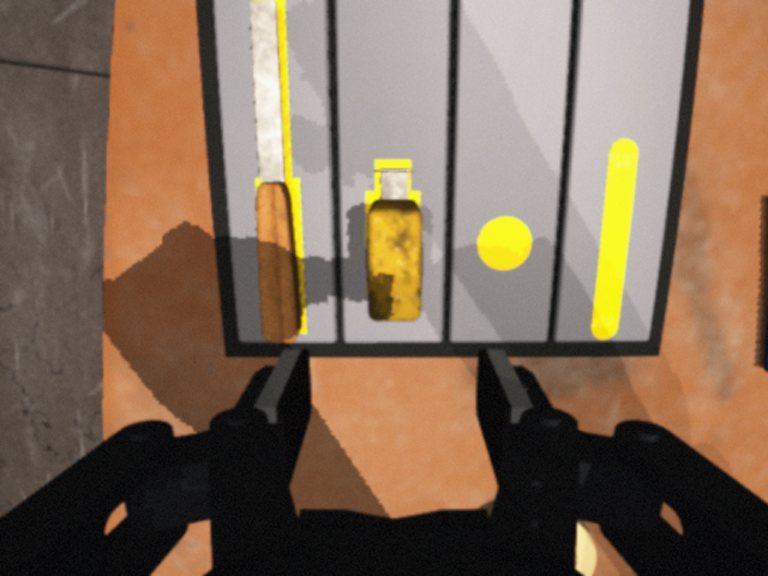

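The tape stands on its outline: tongue tip at (396,168) against the outline tip at (393,159), and top-face centre at (395,260). I'll check the parallax and move to the bottles.

```bash
python3 - <<'E'
from h import *
c=cam('wrist'); s=r.get_state()
f=lambda *p:((np.array(p)+.5)/1.5-.5)
u=np.array([np.cos(np.radians(9.75)),np.sin(np.radians(9.75))]);v=np.array([u[1],-u[0]])
t=np.array([.5148,.2772])
for p,z in (((393,159),.008),((396,168),.02),((396,168),.012),((396,201),.07),((394,320),.07),((367,262),.07),((422,262),.07)):
  d=toworld(c,f(*p),z)[0]-t; print(p,z,(d@u).round(4),(d@v).round(4))
E
```

```text
(393, 159) 0.008 0.0601 -0.0018
(396, 168) 0.02 0.0545 0.0002
(396, 168) 0.012 0.0542 0.0003
(396, 201) 0.07 0.038 0.0001
(394, 320) 0.07 -0.0344 -0.001
(367, 262) 0.07 0.0019 -0.0171
(422, 262) 0.07 0.002 0.0156
```

Call:
carry_out(dr=[[0, 0, 0.03], [0, 0, 0.06], [0, 0, 0.09], [0, 0, 0.12], [0, 0, 0.15], [0, 0, 0.18], [0, 0, 0.21], [0, 0, 0.22], [0, 0, 0.22], [0, 0, 0.22]], delta_pos=[[-1, 5, -3.5], [-2.5, 11, -3.6], [-4, 17, -3.6], [-5.5, 23, -3.6], [-7, 29, -3.6], [-8.5, 35, -3.6], [-10, 41, -3.6], [-11.5, 47, -3.6], [-13.5, 53, -3.6], [-14.9, 58.8, -3.6]], fingers=[5, 5, 5, 5, 5, 5, 5, 5, 5, 5])

```text
time_s: 15.98
ee_pos: [0.4672, -0.3283, 0.2635]
tool_rot: [0.0, 1.0, -0.025, -0.0]
force: [0.3, 0.2, 0.2]
gripper_width: 0.0502
finger_force: 0.0
```

Call:
carry_out(dr=[[0, 0, 0], [0, 0, 0]], delta_pos=[[0, 0, 0], [0, 0, 0]], fingers=[5, 5])

```text
time_s: 16.23
ee_pos: [0.4681, -0.3257, 0.2633]
tool_rot: [-0.001, 1.0, -0.025, -0.0]
force: [-0.4, 0.4, -0.3]
gripper_width: 0.0499
finger_force: 0.0
```

```bash
python3 - <<'E'
from h import *
st()
c=cam('wrist'); save(c,'w8')
E
```

```text
{'time_s': 16.225, 'ee_pos': [0.468, -0.326, 0.263], 'tool_rot': [-0.001, 1.0, -0.025, -0.0], 'joint_positions': [0.833, 0.226, -0.357, 1.567, 0.079, 1.364, -1.152], 'gripper_width': 0.05, 'finger_force': 0.0, 'force': [-0.394, 0.407, -0.264]}
```

View pics/w8.png

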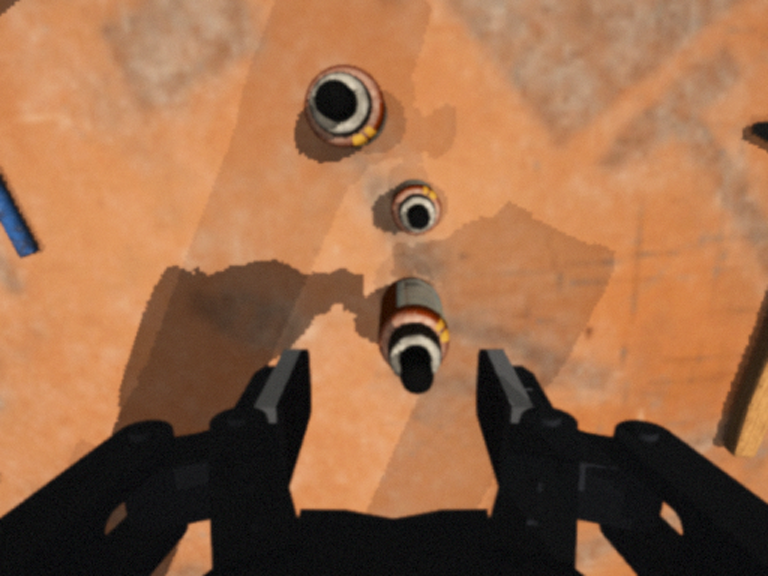

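The small bottle's bulb is at (417,215) with its body ring at (416,207). The big bottles are at (345,105) and (413,330).

```bash
python3 - <<'E'
from h import *
c=cam('wrist'); s=r.get_state()
f=lambda *p:((np.array(p)+.5)/1.5-.5)
for n,p,z in (('small bulb',(417,215),.1),('small cap',(416,211),.077),('small body L',(391,206),.055),('small body R',(441,206),.055),('small body top',(417,180),.055),('body bot',(416,235),.055),('up bulb',(336,101),.12),('up body L',(305,105),.07),('up body R',(385,108),.07),('low bulb',(417,372),.125),('low base far edge',(411,278),.0),('lowL',(380,325),.07),('lowR',(449,325),.07)):
  print(n,toworld(c,f(*p),z)[0].round(4))
print('nadir px',project(c,[c['o']-[0,0,.2]])*1.5, c['o'])
print(delta((.494,-.342,.17),177))
E
```

```text
small bulb [ 0.4945 -0.3415]
small cap [ 0.4938 -0.3419]
small body L [ 0.4949 -0.3263]
small body R [ 0.4934 -0.3594]
small body top [ 0.511  -0.3441]
body bot [ 0.4747 -0.3421]
up bulb [ 0.5577 -0.3017]
up body L [ 0.5604 -0.2776]
up body R [ 0.5561 -0.3258]
low bulb [ 0.4079 -0.3373]
low base far edge [ 0.4302 -0.3389]
lowL [ 0.4174 -0.3152]
lowR [ 0.4151 -0.3616]
nadir px [[392.91146093 141.24930513]] [ 0.5361633  -0.32975969  0.39223611]
([-0.001, 0.0, 0.005], [2.61, 1.6, 9.4])
```

```bash
python3 - <<'E'
from h import *
print(delta((.494,-.341,.052),-58))
E
```

```text
([-0.0, 0.0, 0.965], [2.61, 1.51, 21.2])
```

Call:
carry_out(dr=[[0, 0, 0.18], [0, 0, 0.36], [0, 0, 0.54], [0, 0, 0.72], [0, 0, 0.9], [0, 0, 0.965], [0, 0, 0.965], [0, 0, 0.965]], delta_pos=[[1, 0.5, 0], [2.6, 1.5, 0], [2.6, 1.5, 2], [2.6, 1.5, 4], [2.6, 1.5, 6], [2.6, 1.5, 7], [2.6, 1.5, 7], [2.6, 1.5, 7]], fingers=[5, 5, 5, 5, 5, 5, 5, 5])

```text
time_s: 17.32
ee_pos: [0.4939, -0.342, 0.195]
tool_rot: [0.0, 0.875, -0.484, 0.0]
force: [-0.9, -0.4, 0.8]
gripper_width: 0.0499
finger_force: 0.0
```

```bash
python3 - <<'E'
from h import *
st(); c=cam('wrist'); save(c,'w9',1)
print(delta((.494,-.341,.052),-58)); print(project(c,[[.494,-.341,.1]]))
E
```

```text
{'time_s': 17.325, 'ee_pos': [0.494, -0.342, 0.195], 'tool_rot': [0.0, 0.875, -0.484, 0.0], 'joint_positions': [0.725, 0.321, -0.24, 1.587, 0.079, 1.242, -2.111], 'gripper_width': 0.05, 'finger_force': 0.0, 'force': [-0.854, -0.375, 0.793]}
([-0.001, -0.001, 0.0], [-0.11, -0.07, 14.31])
[[259.0508125  199.58471429]]
```

View pics/w9.png

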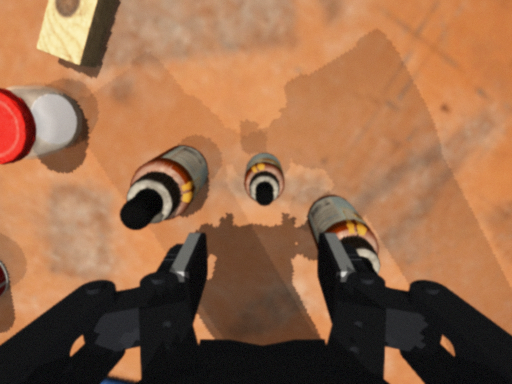

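The small bottle's bulb is at (265,190). The big bottles are on either side, with bases at (187,163) and (327,212), so I'll check finger clearance.

```bash
python3 - <<'E'
from h import *
c=cam('wrist'); s=r.get_state(); Q=rot(s['tool_rot']).as_matrix()
for n,p,z in (('bulb',(265,191),.095),('cap edge mid',(264,182),.077),('body L',(246,178),.06),('body R',(284,178),.06),('base top',(265,153),.0),('up base edge',(207,165),.01),('up base edgeL',(160,160),.01),('up bulb',(141,208),.145),('low base L',(309,215),.01),('low base top',(328,195),.01),('low bodyR',(379,255),.08),('lowL',(318,250),.08)):
  w=toworld(c,p,z)[0]; print(n,w.round(4),(Q.T@np.r_[w-s['ee_pos'][:2],0])[:2].round(4))
E
```

```text
bulb [ 0.493  -0.3474] [0.0039 0.0034]
cap edge mid [ 0.4945 -0.3487] [0.0058 0.0028]
body L [ 0.506  -0.3403] [ 0.0047 -0.0115]
body R [ 0.4803 -0.3564] [0.0047 0.0189]
base top [ 0.4981 -0.3572] [0.0149 0.0042]
up base edge [ 0.5394 -0.32  ] [ 0.0052 -0.0505]
up base edgeL [ 0.5796 -0.3007] [ 0.0101 -0.0949]
up bulb [ 0.5546 -0.314 ] [ 0.0082 -0.0665]
low base L [ 0.4298 -0.3295] [-0.0448  0.0475]
low base top [ 0.4257 -0.3562] [-0.0243  0.0651]
low bodyR [ 0.3852 -0.3471] [-0.0535  0.0946]
lowL [ 0.4295 -0.3251] [-0.0487  0.0454]
```

Call:
carry_out(dr=[[0, 0, 0], [0, 0, 0], [0, 0, 0], [0, 0, 0], [0, 0, 0], [0, 0, 0], [0, 0, 0], [0, 0, 0], [0, 0, 0]], delta_pos=[[0.35, 0.25, 3], [0.35, 0.25, 7], [0.35, 0.25, 10], [0.35, 0.25, 12.5], [0.35, 0.25, 14.2], [0.35, 0.25, 14.2], [0.35, 0.25, 14.2], [0.35, 0.25, 14.2], [0.35, 0.25, 14.2]], fingers=[5, 5, 5, 5, 5, 5, 2.5, 2.5, 2.5], newtons=30)

```text
time_s: 18.55
ee_pos: [0.494, -0.3472, 0.0536]
tool_rot: [0.0, 0.874, -0.486, 0.001]
force: [-0.1, 0.5, 6.6]
gripper_width: 0.0314
finger_force: 30.1
```

Call:
carry_out(dr=[[0, 0, 0], [0, 0, 0], [0, 0, 0], [0, 0, 0], [0, 0, 0], [0, 0, 0]], delta_pos=[[0, 0, 0], [0, 0, -1], [0, 0, -6], [0, 0, -12], [0, 0, -18], [0, 0, -20]], fingers=[2.5, 2.5, 2.5, 2.5, 2.5, 2.5])

```text
time_s: 19.3
ee_pos: [0.4941, -0.3473, 0.2574]
tool_rot: [0.0, 0.874, -0.486, 0.003]
force: [0.5, 0.5, -1.9]
gripper_width: 0.0316
finger_force: 30.1
```

```bash
python3 - <<'E'
from h import *
st(); c=cam('wrist'); save(c,'w10',1)
print(delta((.528,.200,.26),9.8))
E
```

```text
{'time_s': 19.3, 'ee_pos': [0.494, -0.347, 0.257], 'tool_rot': [0.0, 0.874, -0.486, 0.003], 'joint_positions': [0.73, 0.287, -0.239, 1.499, 0.069, 1.358, -2.098], 'gripper_width': 0.032, 'finger_force': 30.055, 'force': [0.511, 0.515, -1.861]}
([0.001, -0.007, -1.185], [-44.71, -31.78, -0.37])
```

View pics/w10.png

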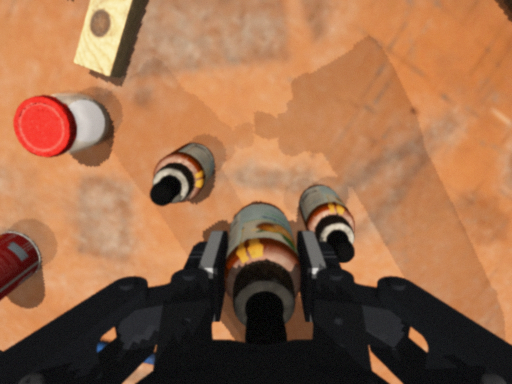

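The bottle is held upright between the pads, with its bulb at (265,315) and base edge at (262,203).

```bash
python3 - <<'E'
from h import *
c=cam('wrist'); s=r.get_state(); Q=rot(s['tool_rot']).as_matrix(); b=s['ee_pos'][2]-.0536
for n,p,h in (('bulb',(265,316),.098),('base back',(262,203),.002),('bodyL',(226,250),.055),('bodyR',(298,250),.055),('capL',(230,285),.077),('capR',(297,285),.077)):
  w=toworld(c,p,b+h)[0]; print(n,(Q.T@np.r_[w-s['ee_pos'][:2],0])[:2].round(4))
E
```

```text
bulb [0.0054 0.0022]
base back [0.0106 0.0011]
bodyL [ 0.0066 -0.0139]
bodyR [0.0067 0.0163]
capL [ 0.0033 -0.0103]
capR [0.0033 0.0139]
```

Call:
carry_out(dr=[[0, 0, -0.1], [0, 0, -0.22], [0, 0, -0.35], [0, 0, -0.48], [0, 0, -0.62], [0, 0, -0.76], [0, 0, -0.9], [0, 0, -1.05], [0, 0, -1.185], [0, 0, -1.185]], delta_pos=[[-4, -2.8, 0], [-9, -6.4, 0], [-14, -10, 0], [-19, -13.5, 0], [-24, -17, 0], [-29, -20.6, 0], [-34, -24.2, 0], [-39, -27.7, 0], [-43, -30.6, 0], [-44.7, -31.8, 0]], fingers=[2.5, 2.5, 2.5, 2.5, 2.5, 2.5, 2.5, 2.5, 2.5, 2.5])

```text
time_s: 20.65
ee_pos: [0.5255, 0.204, 0.2507]
tool_rot: [-0.0, 0.996, 0.088, -0.001]
force: [-0.2, -0.9, -0.9]
gripper_width: 0.0312
finger_force: 30.1
```

Call:
carry_out(dr=[[0, 0, 0], [0, 0, 0], [0, 0, 0]], delta_pos=[[0, 0, 0], [0, 0, 0], [0, 0, 0]], fingers=[2.5, 2.5, 2.5])

```text
time_s: 21.02
ee_pos: [0.5272, 0.1992, 0.252]
tool_rot: [0.0, 0.996, 0.084, -0.0]
force: [-0.7, 0.0, -0.4]
gripper_width: 0.0314
finger_force: 30.1
```

```bash
python3 - <<'E'
from h import *
st(); print(delta((.528,.1995,.0616),9.8))
E
```

```text
{'time_s': 21.025, 'ee_pos': [0.527, 0.199, 0.252], 'tool_rot': [0.0, 0.996, 0.084, -0.0], 'joint_positions': [0.166, 0.269, -0.721, 1.587, 0.181, 1.355, -1.979], 'gripper_width': 0.031, 'finger_force': 30.066, 'force': [-0.698, 0.005, -0.42]}
([0.001, 0.0, -0.002], [0.09, -0.03, 19.04])
```

Call:
carry_out(dr=[[0, 0, 0], [0, 0, 0], [0, 0, 0], [0, 0, 0], [0, 0, 0], [0, 0, 0], [0, 0, 0]], delta_pos=[[0.1, -0.15, 5], [0.1, -0.15, 10], [0.1, -0.15, 14], [0.1, -0.15, 16.5], [0.1, -0.15, 17.8], [0.1, -0.15, 18], [0.1, -0.15, 18]], fingers=[2.5, 2.5, 2.5, 2.5, 2.5, 2.5, 2.5])

```text
time_s: 21.9
ee_pos: [0.5283, 0.2025, 0.0733]
tool_rot: [-0.0, 0.996, 0.085, 0.001]
force: [0.3, 0.1, 1.3]
gripper_width: 0.0308
finger_force: 30.1
```

```bash
python3 - <<'E'
from h import *
st(); 
print(delta((.5278,.2008,.0616),9.8))
E
```

```text
{'time_s': 21.9, 'ee_pos': [0.528, 0.202, 0.073], 'tool_rot': [-0.0, 0.996, 0.085, 0.001], 'joint_positions': [0.107, 0.449, -0.67, 1.777, 0.321, 1.026, -2.084], 'gripper_width': 0.031, 'finger_force': 30.065, 'force': [0.313, 0.052, 1.251]}
([-0.0, -0.001, -0.001], [-0.08, 0.15, 1.17])
```

Call:
carry_out(dr=[[0, 0, 0], [0, 0, 0], [0, 0, 0], [0, 0, 0], [0, 0, 0], [0, 0, 0], [0, 0, 0], [0, 0, 0], [0, 0, 0], [0, 0, 0]], delta_pos=[[-0.05, 0.15, 0.6], [-0.05, 0.15, 1.0], [-0.05, 0.15, 1.15], [-0.05, 0.15, 1.15], [-0.05, 0.15, 1.15], [-0.05, 0.15, 1.15], [-0.05, 0.15, 1.15], [-0.05, 0.15, -2], [-0.05, 0.15, -8], [-0.05, 0.15, -14]], fingers=[2.5, 2.5, 2.5, 2.5, 3.6, 4.5, 5, 5, 5, 5])

```text
time_s: 23.15
ee_pos: [0.5271, 0.2007, 0.2136]
tool_rot: [0.0, 0.996, 0.085, -0.0]
force: [1.9, -0.9, -0.2]
gripper_width: 0.0499
finger_force: 0.0
```

Call:
carry_out(dr=[[0, 0, 0], [0, 0, 0]], delta_pos=[[0, 0, -5], [0, 0, -5]], fingers=[5, 5])

```text
time_s: 23.4
ee_pos: [0.5289, 0.2018, 0.2662]
tool_rot: [-0.001, 0.996, 0.085, 0.003]
force: [-0.6, -0.4, -0.6]
gripper_width: 0.0498
finger_force: 0.0
```

```bash
python3 - <<'E'
from h import *
st(); c=cam('wrist'); save(c,'w11'); print(project(c,[[.528,.1995,.11],[.528,.1995,.07],[.528,.1995,.008]])*1.5)
E
```

```text
{'time_s': 23.4, 'ee_pos': [0.529, 0.202, 0.266], 'tool_rot': [-0.001, 0.996, 0.085, 0.003], 'joint_positions': [0.17, 0.263, -0.73, 1.565, 0.179, 1.376, -1.977], 'gripper_width': 0.05, 'finger_force': 0.0, 'force': [-0.587, -0.362, -0.576]}
[[394.40504139 266.53083681]
 [394.23030904 252.30780349]
 [394.02748749 235.81641649]]
```

View pics/w11.png

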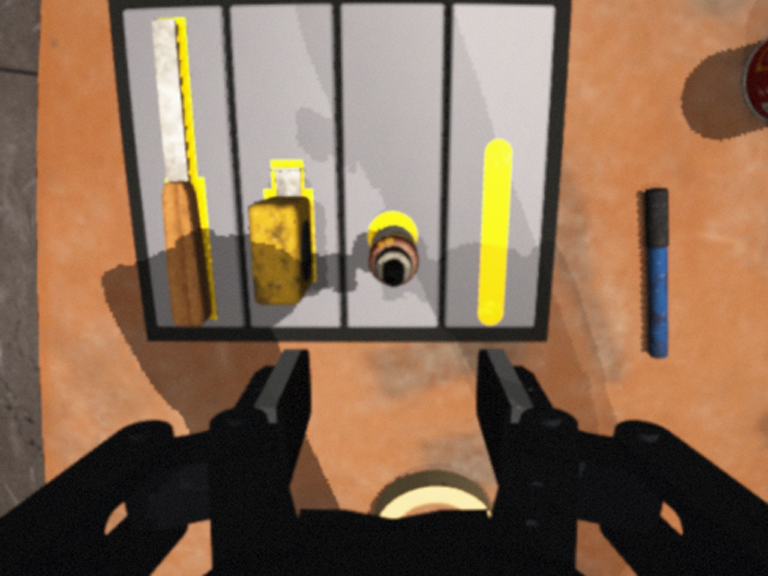

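The bottle's bulb is at (393,270), and the disc behind it is visible from y=211 to about y=232. The marker lies at (656,272). I'll check numerically whether the bottle's base is centred.

```bash
python3 - <<'E'
from h import *
c=cam('wrist')
for v in range(136,192): print(v, c['color'][v,262].tolist(), end=' ')
H,S,V=hsv(c); Y=(H>24)&(H<36)&(S>150)&(V>60)
print(); k=Y[130:190,235:292]
for row in k: print(''.join('#' if x else '.' for x in row))
s=cam('scene'); H,S,V=hsv(s); p=project(s,[[.528,.1995,.008],[.528,.1995,.11]]); print(p)
u,v=p[0].astype(int)
for row in s['color'][v-45:v+14,u-16:u+17]: print(''.join('#' if (x[0]>170 and x[1]>150 and x[2]<90) else ('o' if int(x.max())<70 else ('b' if int(x[0])>int(x[2])+25 else '.')) for x in row))
E
```

```text
136 [179, 170, 172] 137 [180, 173, 172] 138 [190, 184, 165] 139 [227, 221, 135] 140 [248, 246, 71] 141 [250, 249, 32] 142 [251, 250, 36] 143 [251, 249, 27] 144 [251, 249, 28] 145 [251, 249, 34] 146 [251, 249, 25] 147 [249, 247, 31] 148 [234, 230, 44] 149 [146, 140, 61] 150 [84, 87, 74] 151 [81, 82, 76] 152 [83, 78, 63] 153 [88, 71, 52] 154 [94, 73, 53] 155 [79, 62, 45] 156 [67, 40, 25] 157 [92, 49, 21] 158 [135, 80, 45] 159 [160, 102, 64] 160 [177, 121, 87] 161 [177, 122, 91] 162 [148, 102, 80] 163 [81, 56, 41] 164 [29, 22, 15] 165 [33, 31, 23] 166 [77, 71, 63] 167 [133, 122, 107] 168 [175, 166, 147] 169 [183, 172, 152] 170 [159, 147, 127] 171 [99, 92, 78] 172 [42, 37, 33] 173 [6, 9, 6] 174 [6, 8, 9] 175 [9, 8, 5] 176 [12, 12, 8] 177 [15, 16, 13] 178 [12, 13, 10] 179 [12, 12, 10] 180 [21, 22, 19] 181 [15, 14, 17] 182 [14, 13, 12] 183 [13, 11, 8] 184 [17, 17, 15] 185 [13, 12, 15] 186 [7, 4, 4] 187 [11, 8, 11] 188 [14, 7, 10] 189 [49, 45, 46] 190 [109, 104, 103] 191 [157, 149, 150] 
.........................................................
..............................................
[... 4740 characters left out ...]
...oooooo...........
bb..............oooooo...........
bbbb............oooooo...........
bbbbbbb.........oooooo...........
bbbbbbbbb.......oooooo...........
bbbbbbbbbbbbb...oooooo...........
bbbbbbbbbbbbb...oooooo...........
bbbbbbbbbbbbb...oooooo...........
bbbbbbbbbbbbb...ooooooo..........
bbbbbbbbbbbbb...ooooooo..........
bbbbbbbbbbb#bbboooooooo..........
bbbbbbbbbbbbbbbbooooooo..........
bbbbbbbbbb...bb..................
bbbbbbbbbb.......................
bbbbbbbbbb.......................
bbbbbbbbbb.......................
bbbbbbbbbb.......................
bbbbbbooooo......................
bbbbbboooo.......................
bbbbboooob.....o.................
bbbbooooob.......o...............
```

The bottle stands about 5 mm too far toward the robot. The base edge, the bulb and the scene view all agree, so I'll regrip and shift it.

```bash
python3 - <<'E'
from h import *
print(delta((.5229,.2,.0616),9.8))
E
```

```text
([0.0, 0.002, -0.0], [-0.39, -0.03, 19.94])
```

Call:
carry_out(dr=[[0, 0, 0], [0, 0, 0], [0, 0, 0], [0, 0, 0], [0, 0, 0], [0, 0, 0], [0, 0, 0], [0, 0, 0], [0, 0, 0], [0, 0, 0]], delta_pos=[[-0.4, 0.1, 4], [-0.4, 0.1, 9], [-0.4, 0.1, 13], [-0.4, 0.1, 17], [-0.4, 0.1, 19.3], [-0.4, 0.1, 19.9], [-0.4, 0.1, 19.9], [-0.4, 0.1, 19.9], [-0.4, 0.1, 19.9], [-0.4, 0.1, 19.9]], fingers=[5, 5, 5, 5, 5, 5, 2.5, 2.5, 2.5, 2.5])

```text
time_s: 24.8
ee_pos: [0.5239, 0.1991, 0.0638]
tool_rot: [0.0, 0.996, 0.085, 0.0]
force: [0.6, -0.4, -0.1]
gripper_width: 0.0315
finger_force: 30.2
```

```bash
python3 - <<'E'
from h import *
st(); print(delta((.5278,.2008,.063),9.8))
E
```

```text
{'time_s': 24.8, 'ee_pos': [0.524, 0.199, 0.064], 'tool_rot': [0.0, 0.996, 0.085, 0.0], 'joint_positions': [0.112, 0.453, -0.671, 1.796, 0.329, 1.005, -2.089], 'gripper_width': 0.031, 'finger_force': 30.22, 'force': [0.633, -0.358, -0.12]}
([0.0, -0.001, -0.0], [0.41, -0.1, 0.08])
```

Call:
carry_out(dr=[[0, 0, 0], [0, 0, 0], [0, 0, 0], [0, 0, 0], [0, 0, 0], [0, 0, 0], [0, 0, 0], [0, 0, 0], [0, 0, 0], [0, 0, 0]], delta_pos=[[0, 0, -0.6], [0.5, -0.1, -0.6], [0.5, -0.1, -0.6], [0.5, -0.1, -0.1], [0.5, -0.1, 0], [0.5, -0.1, 0], [0.5, -0.1, 0], [0.5, -0.1, -3], [0.5, -0.1, -9], [0.5, -0.1, -15]], fingers=[2.5, 2.5, 2.5, 2.5, 2.5, 3.8, 5, 5, 5, 5])

```text
time_s: 26.05
ee_pos: [0.5281, 0.2009, 0.2149]
tool_rot: [0.0, 0.996, 0.085, -0.0]
force: [2.0, -0.2, 0.2]
gripper_width: 0.0502
finger_force: 0.0
```

Call:
carry_out(dr=[[0, 0, 0], [0, 0, 0], [0, 0, 0]], delta_pos=[[0, 0, -5], [0, 0, -5], [0, 0, -5]], fingers=[5, 5, 5])

```text
time_s: 26.42
ee_pos: [0.5282, 0.2007, 0.2626]
tool_rot: [0.0, 0.996, 0.085, -0.0]
force: [0.0, 0.0, -0.3]
gripper_width: 0.0497
finger_force: 0.0
```

```bash
python3 - <<'E'
from h import *
st(); c=cam('wrist'); print(project(c,[[.528,.1995,.11],[.528,.1995,.07],[.528,.1995,.008],[.528-.0163,.1995-.0028,.008],[.528+.0163,.1995+.0028,.008]]))
col=c['color'][130:200,262].astype(int); print([(130+i,x.tolist()) for i,x in enumerate(col) if 4<i<25]); print('dark rows',[130+i for i,x in enumerate(col) if x.max()<30])
s=cam('scene'); p=project(s,[[.528,.1995,.11],[.528,.1995,.09]]); print(p)
for v in (217,220,223): print(v,[u for u in range(190,215) if s['color'][v,u].max()<70])
H,S,V=hsv(c)
print('marker',[b for b in blobs(c,(H>95)&(H<130)&(S>80),.012,None,100)])
D=(V<70); print('cap',[b for b in blobs(c,D,.012,(400,110,480,170),60)])
E
```

```text
{'time_s': 26.425, 'ee_pos': [0.528, 0.201, 0.263], 'tool_rot': [0.0, 0.996, 0.085, -0.0], 'joint_positions': [0.172, 0.269, -0.733, 1.567, 0.183, 1.377, -1.979], 'gripper_width': 0.05, 'finger_force': 0.0, 'force': [0.0, 0.034, -0.318]}
[[261.62341487 176.43272477]
 [261.61156604 166.68612788]
 [261.59792697 155.42005748]
 [261.59877996 169.58844013]
 [261.59716591 140.94587763]]
[(135, [178, 171, 173]), (136, [178, 172, 171]), (137, [183, 176, 168]), (138, [207, 200, 144]), (139, [238, 235, 94]), (140, [250, 248, 45]), (141, [251, 249, 31]), (142, [246, 243, 32]), (143, [214, 205, 49]), (144, [125, 123, 68]), (145, [84, 87, 77]), (146, [83, 82, 71]), (147, [84, 71, 55]), (148, [92, 73, 51]), (149, [83, 64, 45]), (150, [73, 49, 33]), (151, [78, 39, 22]), (152, [111, 58, 38]), (153, [142, 89, 63]), (154, [168, 113, 88])]
dark rows [167, 168, 169, 170, 171, 172, 173, 174, 175, 176, 177, 178, 179, 180, 181, 182]
[[200.13974587 214.88333756]
 [200.46136919 221.39975738]]
217 [198, 199, 200, 201]
220 [199, 200, 201]
223 [198, 199, 200, 201, 202]
marker [(709, [512.1, -18.1], [513.3, -18.2], 93.2, 13.6, 18.4, [439, 199])]
cap [(589, [573.7, 3.6], [576.1, 4.5], 52.3, 18.9, 17.6, [437, 145])]
```

```bash
python3 - <<'E'
from h import *
print(delta((.520,-.0118,.2),18))
E
```

```text
([0.0, 0.002, -0.143], [-4.37, 20.79, 6.19])
```

Call:
carry_out(dr=[[0, 0, -0.05], [0, 0, -0.1], [0, 0, -0.143], [0, 0, -0.143], [0, 0, -0.143], [0, 0, -0.143], [0, 0, -0.143]], delta_pos=[[-1, 5, 0], [-2, 10.5, 1], [-3, 16, 3], [-4.4, 20.8, 5], [-4.4, 20.8, 6.2], [-4.4, 20.8, 6.2], [-4.4, 20.8, 6.2]], fingers=[4.5, 4.5, 4.5, 4.5, 4.5, 4.5, 4.5])

```text
time_s: 27.4
ee_pos: [0.5206, -0.0099, 0.2015]
tool_rot: [-0.0, 0.988, 0.157, 0.0]
force: [0.1, -0.0, 1.3]
gripper_width: 0.045
finger_force: 0.0
```

```bash
python3 - <<'E'
from h import *
st(); c=cam('wrist'); H,S,V=hsv(c)
b=[b for b in blobs(c,(H>95)&(H<130)&(S>80),.012,None,100)]; print(b)
k=[x for x in blobs(c,V<70,.014,(150,20,360,200),60)]; print('dark',k)
m=((V<75)|((H>95)&(H<130)&(S>80)))
print('both',blobs(c,m,.012,(150,20,360,230),300))
print(delta((.5335,-.0118,.018),18))
E
```

```text
{'time_s': 27.4, 'ee_pos': [0.521, -0.01, 0.202], 'tool_rot': [-0.0, 0.988, 0.157, 0.0], 'joint_positions': [0.503, 0.187, -0.63, 1.767, 0.116, 1.225, -1.413], 'gripper_width': 0.045, 'finger_force': 0.0, 'force': [0.111, -0.038, 1.285]}
[(1113, [512.1, -19.8], [513.6, -19.5], 92.4, 13.2, 18.1, [268, 176])]
dark [(806, [576.4, 1.9], [577.2, 2.0], 44.6, 15.7, 18.6, [268, 105]), (2726, [544.0, 84.9], [537.2, 78.3], 162.9, 28.8, 9.6, [176, 113])]
both [(2096, [532.8, -12.5], [535.4, -11.6], 136.3, 15.8, 18.0, [267, 151]), (2787, [543.6, 85.1], [536.8, 78.8], 164.4, 29.0, 9.3, [176, 113])]
([-0.0, -0.001, 0.002], [1.14, 0.57, 18.38])
```

Call:
carry_out(dr=[[0, 0, 0], [0, 0, 0], [0, 0, 0], [0, 0, 0], [0, 0, 0], [0, 0, 0], [0, 0, 0], [0, 0, 0], [0, 0, 0], [0, 0, 0]], delta_pos=[[1.05, 0.6, 5], [1.05, 0.6, 10], [1.05, 0.6, 14], [1.05, 0.6, 17], [1.05, 0.6, 18.3], [1.05, 0.6, 18.3], [1.05, 0.6, 18.3], [1.05, 0.6, 18.3], [1.05, 0.6, 18.3], [1.05, 0.6, 18.3]], fingers=[4.5, 4.5, 4.5, 4.5, 4.5, 4.5, 1, 1, 1, 1], newtons=30)

```text
time_s: 28.7
ee_pos: [0.5334, -0.0139, 0.0197]
tool_rot: [0.0, 0.988, 0.156, 0.001]
force: [-0.7, 0.3, 7.9]
gripper_width: 0.0162
finger_force: 30.7
```

Call:
carry_out(dr=[[0, 0, 0], [0, 0, 0], [0, 0, 0], [0, 0, 0], [0, 0, 0]], delta_pos=[[0, 0, -1], [0, 0, -7], [0, 0, -13], [0, 0, -18.3], [0, 0, -18.3]], fingers=[1, 1, 1, 1, 1])

```text
time_s: 29.32
ee_pos: [0.5344, -0.0136, 0.2064]
tool_rot: [0.001, 0.988, 0.156, 0.004]
force: [0.7, 0.2, -1.0]
gripper_width: 0.0162
finger_force: 29.8
```

```bash
python3 - <<'E'
from h import *
st(); s=r.get_state(); c=cam('wrist'); H,S,V=hsv(c); Q=rot(s['tool_rot']).as_matrix()
col=c['color'][:,264].astype(int)
for z,m in ((s['ee_pos'][2]-.005,(H>95)&(H<130)&(S>80)),(s['ee_pos'][2]-.005,V<70)):
  for b in blobs(c,m,z,(215,20,310,250),200): print(b,(Q.T@np.r_[np.array(b[1])/1000-s['ee_pos'][:2],0])[:2].round(4))
print(delta((.541,.122,.2),9.8))
E
```

```text
{'time_s': 29.325, 'ee_pos': [0.534, -0.014, 0.206], 'tool_rot': [0.001, 0.988, 0.156, 0.004], 'joint_positions': [0.507, 0.21, -0.637, 1.733, 0.134, 1.234, -1.42], 'gripper_width': 0.016, 'finger_force': 29.755, 'force': [0.681, 0.173, -0.989]}
(1457, [548.3, -10.4], [548.2, -10.3], 22.5, 13.4, 17.9, [262, 224]) [0.0142 0.0012]
(558, [542.4, -12.3], [541.5, -12.5], 13.8, 10.2, 107.8, [261, 239]) [0.008  0.0012]
(4112, [579.6, -0.1], [579.8, -0.1], 44.2, 15.4, 17.9, [262, 144]) [0.0472 0.0011]
([0.002, -0.004, 0.143], [4.94, -12.69, 0.36])
```

Call:
carry_out(dr=[[0, 0, 0.05], [0, 0, 0.1], [0, 0, 0.143], [0, 0, 0.143], [0, 0, 0.143], [0, 0, 0.143], [0, 0, 0.143]], delta_pos=[[2, -4, 0], [4, -9, 0], [4.9, -12.7, 0.4], [4.9, -12.7, 5], [4.9, -12.7, 10], [4.9, -12.7, 13], [4.9, -12.7, 13]], fingers=[1, 1, 1, 1, 1, 1, 1])

```text
time_s: 30.25
ee_pos: [0.5373, 0.1216, 0.0685]
tool_rot: [0.0, 0.996, 0.086, -0.003]
force: [0.2, 0.5, 0.5]
gripper_width: 0.0161
finger_force: 29.7
```

```bash
python3 - <<'E'
from h import *
st(); print(delta((.5408,.1231,.0277),9.8))
E
```

```text
{'time_s': 30.25, 'ee_pos': [0.537, 0.122, 0.069], 'tool_rot': [0.0, 0.996, 0.086, -0.003], 'joint_positions': [0.242, 0.425, -0.651, 1.813, 0.298, 1.009, -1.928], 'gripper_width': 0.016, 'finger_force': 29.747, 'force': [0.2, 0.464, 0.521]}
([-0.0, 0.006, 0.0], [0.39, -0.09, 4.08])
```

Call:
carry_out(dr=[[0, 0.006, 0], [0, 0.006, 0], [0, 0.006, 0], [0, 0.006, 0]], delta_pos=[[0.4, -0.1, 1.5], [0.4, -0.1, 3], [0.4, -0.1, 3.4], [0.4, -0.1, 3.4]], fingers=[1, 1, 1, 1])

```text
time_s: 30.75
ee_pos: [0.5434, 0.1237, 0.0372]
tool_rot: [-0.0, 0.996, 0.085, 0.003]
force: [-0.0, 0.3, 0.2]
gripper_width: 0.0162
finger_force: 29.8
```

```bash
python3 - <<'E'
from h import *
st(); print(delta((.5408,.1231,.0277),9.8))
E
```

```text
{'time_s': 30.75, 'ee_pos': [0.543, 0.124, 0.037], 'tool_rot': [-0.0, 0.996, 0.085, 0.003], 'joint_positions': [0.22, 0.474, -0.63, 1.826, 0.339, 0.945, -1.958], 'gripper_width': 0.016, 'finger_force': 29.771, 'force': [-0.01, 0.302, 0.164]}
([0.0, -0.006, -0.0], [-0.27, 0.01, 0.95])
```

Call:
carry_out(dr=[[0, -0.006, 0], [0, -0.006, 0], [0, -0.006, 0], [0, -0.006, 0], [0, -0.006, 0], [0, -0.006, 0], [0, -0.006, 0], [0, -0.006, 0], [0, -0.006, 0], [0, -0.006, 0]], delta_pos=[[-0.25, 0, 0.4], [-0.25, 0, 0.8], [-0.25, 0, 0.95], [-0.25, 0, 0.95], [-0.25, 0, 0.95], [-0.25, 0, 0.95], [-0.25, 0, -1], [-0.25, 0, -7], [-0.25, 0, -13], [-0.25, 0, -19]], fingers=[1, 1, 1, 1, 2.2, 3, 3, 3, 3, 3])

```text
time_s: 32.0
ee_pos: [0.5395, 0.1233, 0.2305]
tool_rot: [-0.0, 0.996, 0.086, 0.001]
force: [0.8, 0.4, 0.5]
gripper_width: 0.0302
finger_force: 0.0
```

Call:
carry_out(dr=[[0, 0, 0], [0, 0, 0], [0, 0, 0]], delta_pos=[[-3, -3, -4], [-4, -4, -6], [-4, -4, -6]], fingers=[3, 3, 3])

```text
time_s: 32.38
ee_pos: [0.4937, 0.1565, 0.2891]
tool_rot: [0.0, 0.996, 0.086, 0.002]
force: [0.1, -0.2, -0.6]
gripper_width: 0.0298
finger_force: 0.0
```

```bash
python3 - <<'E'
from h import *
st(); c=cam('wrist'); save(c,'w12'); H,S,V=hsv(c)
u=np.array([np.cos(np.radians(9.75)),np.sin(np.radians(9.75))]);v=np.array([u[1],-u[0]]); t=np.array([.541,.1219])
for b in blobs(c,(H>95)&(H<130)&(S>80),.02,None,150): print(b,((np.array(b[1])/1000-t)@np.c_[u,v]).round(4))
for b in blobs(c,(V<70)|((H>95)&(H<130)&(S>80)),.02,None,300): print('all',b,((np.array(b[1])/1000-t)@np.c_[u,v]).round(4))
E
```

```text
{'time_s': 32.375, 'ee_pos': [0.494, 0.156, 0.289], 'tool_rot': [0.0, 0.996, 0.086, 0.002], 'joint_positions': [0.294, 0.132, -0.747, 1.644, 0.093, 1.399, -1.862], 'gripper_width': 0.03, 'finger_force': 0.0, 'force': [0.091, -0.206, -0.621]}
(756, [519.2, 117.5], [520.3, 117.6], 96.0, 12.7, 10.0, [297, 136]) [-0.0222  0.0006]
all (41589, [265.1, 126.4], [230.2, 114.0], 810.5, 264.2, 99.9, [259, 331]) [-0.2712 -0.0512]
all (324, [511.2, 266.6], [510.5, 266.2], 46.1, 11.7, 10.5, [170, 123]) [-0.0049 -0.1477]
all (1908, [686.7, -66.5], [688.1, -67.5], 65.6, 46.2, 103.4, [484, 16]) [0.1117 0.2104]
all (6530, [546.0, 240.3], [508.5, 201.5], 318.2, 215.6, 99.8, [215, 115]) [ 0.025  -0.1158]
```

View pics/w12.png

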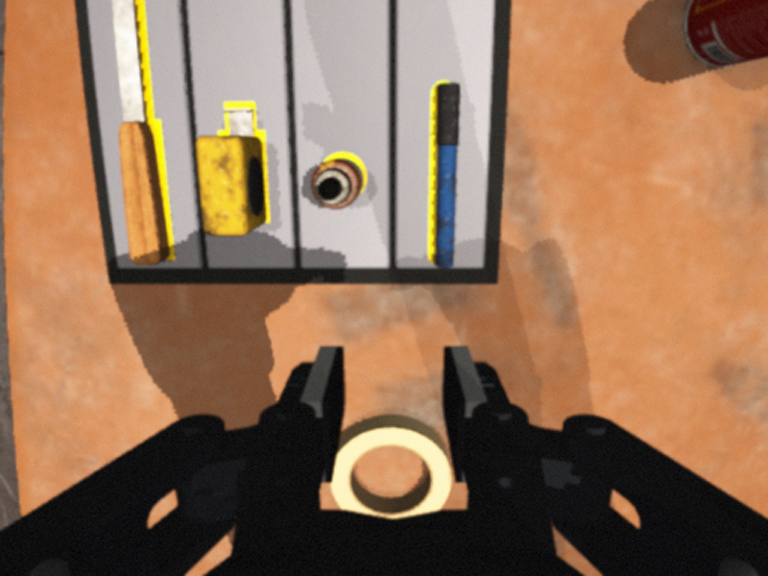

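All four items are on their outlines. The marker spans (447,85)–(441,265) and is within about 1 mm. The bottle stands upright on its disc at (335,183), and the tape and chisel are seated.

```bash
python3 -c "
from workcell import r
print(r.hand_in())"
```

```text
the job is handed in; nothing more can be done
None
```

The chisel, tape measure, small dropper bottle and marker are back on their yellow outlines, within about 1–2 mm by my own camera measurements; the bottle took one 5 mm correction, and I handed the job in at about 32 s without being shown the verdict.

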